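# Open the hydraulic return filter and take out the spent element

### The job

Open the return filter: twist its black bayonet cover by the yellow wing about a quarter turn anticlockwise (seen from above) until its lugs are free, lift it off and set it down in the drip tray, wing up. Then pull the spent filter element out of the housing by its blue tab and stand it upright in the drip tray beside the cover, so that a new one can be fitted. Do not drop either part, and leave the new element, the solenoid valve and the load roller where they are.

Things in the scene. Friction and masses are not known exactly. Their poses are not given: they have to be found in the camera images.
- housing: Cast aluminium return-filter housing on a dark steel plate (130 x 110 x 12 mm) bolted to the table; never moves. Origin: centre of the plate's underside, z up. Two side ports with yellow plugs point along its +x and -x, to 66 mm from the axis, 42 mm high. Round body 72 mm wide, neck 62 mm wide, upright bore 52 mm wide on the z axis with its floor at 20 mm.
- housing_rim (a point): Centre of the mouth of the housing's bore, 96 mm above the housing's origin, axes as the housing's. A sprung rubber seal ring stands 2 mm above this rim when the cover is locked, 4 mm when it is free. Three cams round the neck (to radius 38 mm, 84 to 90 mm above the housing's origin) hold the cover's lugs down.
- cover: Loose black bayonet cover, about 300 g, 90 mm wide at the knurled skirt, 88 mm high. Origin: centre of the skirt's lower rim, z up; locked, it is 74 mm above the housing's origin. Above the origin: skirt to 28 mm, dome 60 mm wide (with ribs 76 mm) with a flat roof at 61 mm, on it the wing. After unlocking it lifts straight off; it clears the element's tab after 60 mm of lift.
- cover_wing (a point): Centre of the yellow wing, 74 mm above the cover's origin, axes as the cover's: wing 68 mm long along x, 14 mm thick along y, from 61 to 88 mm above the cover's origin. Locked, it lies in line with the ports (cover's x axis 0 to 6 degrees anticlockwise of the housing's x axis, against a stop at 0).
- cover_lugs (a point): Point on the cover's axis 10 mm above its origin, level with the tops of three lugs inside the skirt. Locked, the seal presses them up against the cams with about 7 N: no lifting, light friction. Turned anticlockwise (about +z), they are free from 64 degrees between the x axes of cover and housing up to a hard stop at 94; 80 is the middle. Once free the cover rises 2 mm.
- spent_element: Loose spent filter element, about 160 g, brown pleats between blue caps, 44 mm diameter, body 78 mm high, in the bore with 4 mm play all round, hidden till the cover is off. Origin: centre of its underside, z up; it stands 20 mm above the housing's origin and must rise 80 mm to clear the rim. Turned any way about its axis.
- spent_tab (a point): Centre of the spent element's blue pull tab, 92 mm above the element's origin, axes as the element's: tab 32 mm long along x, 10 mm thick along y, from 78 to 106 mm above the element's origin; in the housing all of the tab stands above the rim.
- tray: Open drip tray of bare sheet steel, fixed on the table, 220 mm along its x axis, 160 mm along its y axis, 22 mm high, walls and floor 3 mm thick. Origin: centre of its underside, z up. It stands beside the housing, to the left or to the right of it.
- new_element: New filter element, same size as the spent one but with white pleats, standing loose behind the work; leave it. Origin: centre of its underside.
- solenoid_valve: Loose solenoid valve, 46 x 66 x 90 mm, black coil on a bright block, standing behind the work; leave it. Origin: centre of its underside.
- fork_roller: Loose brown load roller on end, 69 mm wide and 59 mm high, behind the work; leave it. Origin: centre of its underside.

How it is judged (in metres and radians):
On the way, in this order (a step that is already met when the one before it is completed fails the run):
1. the cover is turned to its unlocked position on the housing (more than 62 degrees from the housing's x axis) (angle between the x axis of cover and the x axis of housing, either way round above 1.08 rad and horizontal distance between cover and housing below 0.01 m), for 0.05 s.
2. the cover is lifted off the housing, the spent element still in the bore (z of cover in the frame of housing above 0.11 m and z of spent_element in the frame of housing below 0.035 m and horizontal distance between spent_element and housing below 0.01 m), for 0.05 s.
3. the spent element is out of the bore (its underside more than 90 mm above the underside of the housing) (z of spent_element in the frame of housing above 0.09 m), for 0.05 s.
At the end, for the whole second after the job is handed in: The cover rests flat on the floor of the drip tray, wing up (tilt under 6 degrees, underside within 5 mm of the tray's floor, wholly inside the walls), and the spent element stands upright on the tray's floor beside it (same tolerances); both are released and at rest (x of cover in the frame of tray between -0.075 and 0.075 m and y of cover in the frame of tray between -0.045 and 0.045 m and z of cover in the frame of tray between -0.002 and 0.008 m and angle between each of cover, spent_element's own z axis and vertical below 0.1 rad and x of spent_element in the frame of tray between -0.095 and 0.095 m and y of spent_element in the frame of tray between -0.065 and 0.065 m and z of spent_element in the frame of tray between -0.002 and 0.008 m and linear speed of each of cover, spent_element below 0.02 m/s); the robot touches nothing.
It fails at once if the cover is dropped (moves faster than 0.6 m/s with no finger on it, a fall of about 2 cm) (linear speed of cover above 0.6 m/s and contact force between the fingers and cover below 0.05 N).
It fails at once if the spent element is dropped (moves faster than 0.6 m/s with no finger on it, a fall of about 2 cm) (linear speed of spent_element above 0.6 m/s and contact force between the fingers and spent_element below 0.05 N).
It fails at once if the new element, the solenoid valve or the roller is shifted by more than 3 cm (distance of any of new_element, solenoid_valve, fork_roller from where it was at the start of the episode above 0.03 m).
It also fails if it takes over 58 s, if anything falls off the work surface, if the arm or the gripper's body presses on something with over 40 N, if the wrist force passes 120 N, or if a joint passes its speed limit or range.

### The arm

A 6-joint arm with a two-finger parallel gripper is mounted at the origin on a cart in front of the work surface, level with it; the furniture and walls round the work are solid. World frame = base frame: x ahead of the robot, y to its left, z up, the work surface at z = 0. Lengths are in mm, angles in rad, forces in N, time in s.
With the tool pointing down it reaches from about 400 to 925 mm from the base axis. Payload 12.5 kg.
Tool frame: the origin (TCP) lies on the mounting face of the last link; the fingertips stand 190 mm ahead of it and the grasp point (between the pads) lies 171 mm ahead of it; z points along the fingers, y is the line along which they close (so a half turn about z gives the same grasp; the last joint's range is limited). The gripper opens to 95 mm and grips with 3 to 60 N. Pads are 20 mm wide; open, the fingers measure 119 mm over their backs; the gripper's body (75 mm by 180 mm) begins 59 mm behind the grasp point.
Start: joints at [1.101, 0.491, 1.559, -0, 1.092, -0.106], TCP at [222.369, 584.103, 404.761] pointing down, gripper open.
Joint ranges: [-3.1, 3.1], [-0.84, 2.19], [0.05, 2.79], [-1.13, 4.28], [0.06, 2.93], [-2.69, 2.69]. Speed limits (rad/s): [2.22, 2.22, 2.79, 3.14, 3.14, 3.14].

### API

Orientations are given as [roll, pitch, yaw] about the fixed x, y, z axes, in that order (R = Rz(yaw) Ry(pitch) Rx(roll)).
In Python, from cell import env gives the robot as it stands.
- The arm moves only by the tool carry_out, never from a script. Its argument "series" is a list of rows, each a list of 5 numbers: the shift along the tool's x, y, z in m, then the turn about the tool's z in degrees, then the opening, from 0 (shut) to 1 (fully open). A call has 1 to 20 rows; each row is the pose to reach, as a shift and turn from the pose commanded when the call began, along the tool's axes at that moment; what a row does not reach only later rows make up. A row lasts 1/8 s, in which the tool goes at most 62.5 mm and 10.7 degrees, less where a joint would pass 70% of its speed; a pose out of reach is approached as far as the arm can. A call with a gripper value outside its range is refused whole. The fingers move at their own pace and stop on an object; the grip force is fixed at half the most. Time passes only in rows, so rows that repeat a pose let the fingers close. It gives the time, the measured TCP pose, the force, the opening and the grip force at its end, in the units of the state.
- env.state(): the state, without advancing time (a new reading comes with each control period).
- env.read_camera(name): name is "side" or "top"; returns (picture, depth): 420x560x3 uint8, red, green, blue; 420x560 float32, mm along the optical axis (not along the pixel's ray), 0 where there is no reading.
- env.get_calibration(name): a dict with "intrinsics" (3x3 intrinsics, pixels), "cam_to_world" (4x4, takes a point from camera to world coordinates). Camera axes: x right, y up, looking along -z (the intrinsics and any distortion apply to the point x, -y, -z); pixel columns grow to the right and rows downward; lengths in mm; the calibration is good to about 2 mm. A picture is of the moment at which its call begins. get_calibration takes no time and is no camera call.
- env.job_done(): hands the job in; it is judged then, once.
The state is a dict: "t": time; "joints": joint angles; "qvel": joint speeds; "tau": joint torques, N m; "eef_pos": TCP position; "tcp_rot": TCP orientation; "ft_force": force on the tool from outside, world axes, zero at the start; "moment": the same for the moment, N m; "opening": opening from 0.0 (shut) to 1.0 (fully open); "grip_force": force on a finger pad.
Only numpy, scipy, OpenCV 4.12 (cv2) and the standard library are available. Lean on these libraries where they do the work, as an engineer would, in place of code of your own. Each camera call takes 0.05 s, during which the arm holds its last target. There are 200 camera calls.

## Working session

There is one attempt and no reset: what is moved stays moved. The work goes in short steps, Python scripts to look and compute and a tool call to move; the robot and the scene stay as the last step left them, time stands still between calls to the robot, and variables do not carry over. Pictures are saved under pics/ and viewed, at most 10 in all, crops included, and the job is handed in when it is done.

Besides the shell and the picture viewer there is one more tool, called as name(argument=value, ...), one argument or row to a line, values as JSON. carry_out: Moves the arm, as the interface text tells. Its arguments: {"type":"object","properties":{"series":{"type":"array","items":{"type":"array","items":{"type":"number"}}}},"required":["series"]}

```bash
mkdir -p pics; cat > h.py <<'E'
import numpy as np, cv2
from cell import env
def pts(name):
    """picture, world xyz per pixel (mm), valid mask"""
    im,d=env.read_camera(name); c=env.get_calibration(name)
    K=np.array(c["intrinsics"]);T=np.array(c["cam_to_world"])
    v,u=np.mgrid[:d.shape[0],:d.shape[1]]
    x=(u-K[0,2])/K[0,0]*d; y=(v-K[1,2])/K[1,1]*d
    P=np.stack([x,-y,-d,np.ones_like(d)],-1)@T.T
    return im,P[...,:3],d>0
def save(im,n): cv2.imwrite(f"pics/{n}.png",im[...,::-1])
E
python3 - <<'E'
from h import *
s=env.state();print(s)
for n in("top","side"):
    im,P,ok=pts(n);save(im,n+"0");np.savez(n+"0",im=im,P=P,ok=ok);c=env.get_calibration(n);print(n,c)
    hsv=cv2.cvtColor(im,cv2.COLOR_RGB2HSV)
    m=((hsv[...,0]>20)&(hsv[...,0]<35)&(hsv[...,1]>130)&(hsv[...,2]>90)).astype(np.uint8)
    k,l,st,ce=cv2.connectedComponentsWithStats(m)
    for i in range(1,k):
        if st[i,4]>15: print(st[i],ce[i].round(),np.median(P[(l==i)&ok],0).round())
E
```

```text
{'t': 0.0, 'joints': array([ 1.10134925e+00,  4.91559749e-01,  1.55944758e+00, -1.19948674e-05,
        1.09171692e+00, -1.05606812e-01]), 'qvel': array([ 1.00895871e-03,  5.43163254e-05, -1.68937980e-03,  5.61155323e-04,
        3.07574802e-04,  2.51019308e-03]), 'tau': array([-9.87779349e-04, -6.12639284e+01, -2.58180428e+01,  6.93217199e-02,
        4.80815547e-02, -6.17418846e-05]), 'eef_pos': array([222.38422819, 584.06158008, 404.1621576 ]), 'tcp_rot': array([-3.14046624e+00, -1.08703540e-04,  2.77775787e+00]), 'ft_force': array([ 0.43316223,  0.34041874, -0.03168246]), 'moment': array([0.04017539, 0.00361316, 0.00499957]), 'grip_force': 0.0, 'opening': 0.9987362717752513}
top {'intrinsics': array([[494.78556787,   0.        , 281.40375621],
       [  0.        , 494.78556787, 214.12901795],
       [  0.        ,   0.        ,   1.        ]]), 'cam_to_world': array([[ 1.86487509e-02,  9.87730642e-01, -1.55049677e-01,
         4.89653920e+02],
       [-9.99823783e-01,  1.87567393e-02, -7.66583550e-04,
         1.71965493e+02],
       [ 2.15104832e-03,  1.55036651e-01,  9.8790637
[... 156 characters left out ...]
35. 356. 160.]
side {'intrinsics': array([[483.79106082,   0.        , 284.49209221],
       [  0.        , 483.79106082, 208.91042989],
       [  0.        ,   0.        ,   1.        ]]), 'cam_to_world': array([[-9.98127196e-01, -3.17468864e-02,  5.22899235e-02,
         6.95448721e+02],
       [ 6.07061177e-02, -4.08673491e-01,  9.10659511e-01,
         9.51669909e+02],
       [-7.54109840e-03,  9.12128342e-01,  4.09835356e-01,
         4.53849820e+02],
       [ 0.00000000e+00,  0.00000000e+00,  0.00000000e+00,
         1.00000000e+00]])}
[356 223  44  21 633] [381. 233.] [529. 366. 149.]
[326 285   5   7  17] [327. 288.] [598. 345.  50.]
[411 294   5  13  57] [413. 300.] [478. 381.  47.]
```

View pics/top0.png

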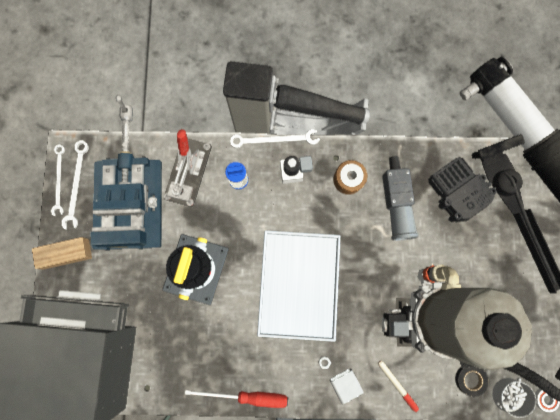

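View pics/side0.png

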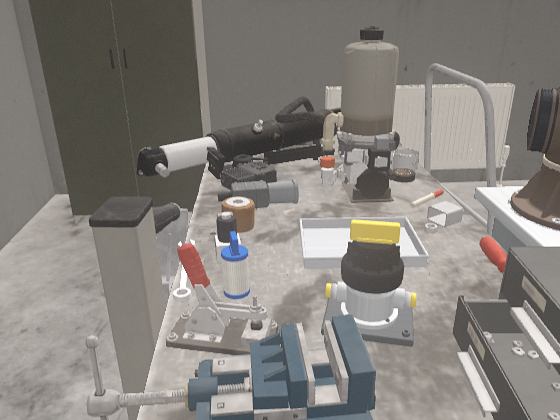

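The top view shows the cover with its yellow wing at (183,266), ports at (203,240) and (183,295), the tray at (300,285), the new element at (237,175), the valve at (292,167) and the roller at (351,176). The side view agrees, with a vice and a toggle clamp beyond the housing.

```bash
cat >> h.py <<'E'
def ray(name,uv,z):
    c=env.get_calibration(name);K=np.array(c["intrinsics"]);T=np.array(c["cam_to_world"])
    uv=np.atleast_2d(uv).astype(float)
    d=np.c_[(uv[:,0]-K[0,2])/K[0,0],-(uv[:,1]-K[1,2])/K[1,1],-np.ones(len(uv))]@T[:3,:3].T
    return T[:3,3]+d*((z-T[2,3])/d[:,2])[:,None]
def rect(p):
    r=cv2.minAreaRect(p[:,:2].astype(np.float32)); b=cv2.boxPoints(r)
    e=[b[1]-b[0],b[2]-b[1]]; e=max(e,key=lambda a:np.hypot(*a))
    return np.round(r[0],1),np.round(r[1],1),round(float(np.degrees(np.arctan2(e[1],e[0])))%180,1)
def yellow(im):
    h=cv2.cvtColor(im,cv2.COLOR_RGB2HSV);return (h[...,0]>20)&(h[...,0]<35)&(h[...,1]>110)&(h[...,2]>80)
E
python3 - <<'E'
from h import *
D=np.load("top0.npz");im,P,ok=D["im"],D["P"],D["ok"]
y=yellow(im)&ok
m=y&(P[...,2]>152)
v,u=np.nonzero(m);print("wing z",np.median(P[m][:,2]),"depth",rect(P[m]),"ray",rect(ray("top",np.c_[u,v],162)))
S=np.load("side0.npz");ys=yellow(S["im"])
# side wing top points
ms=ys&S["ok"]&(S["P"][...,2]>130);print("side wing",rect(S["P"][ms]),S["P"][ms].max(0))
# ports
for nm,a in(("top",D),("side",S)):
    for c in (1,-1):
        q=yellow(a["im"])&a["ok"]&(a["P"][...,2]<80)&(c*(a["P"][...,0]-535)>0)
        if q.sum(): print(nm,"port",q.sum(),a["P"][q].mean(0).round(1))
# round cover/plate
q=ok&(abs(P[...,2]-12)<5)&(np.hypot(P[...,0]-535,P[...,1]-356)<100)&(im.max(-1)<110);print("plate",rect(P[q]))
# skirt
q=ok&(abs(P[...,2]-135)<4)&(np.hypot(P[...,0]-535,P[...,1]-356)<60);print("roof",rect(P[q]))
# tray walls
q=ok&(P[...,2]>14)&(P[...,2]<30)&(abs(P[...,1]-130)<110)&(abs(P[...,0]-470)<140);print("tray",rect(P[q]),q.sum())
# heights coarse map
X,Y,Z=P[ok].T
print("     y:",*range(600,-1,-50))
for x in range(800,200,-50):
    print(x,*[int(Z[(abs(X-x)<25)&(abs(Y-yy)<25)].max(initial=-1)) for yy in range(600,-1,-50)])
E
```

```text
wing z 162.72314333799272 depth (array([535.3, 357.8]), array([14.9, 67.1]), 165.8) ray (array([535.1, 356.8]), array([15.7, 67.1]), 166.0)
side wing (array([536.5, 359.9]), array([14.7, 66.7]), 163.6) [569.74685335 372.72472735 163.21175575]
top port 33 [596.3 341.   44.4]
top port 37 [475.3 374.   50. ]
side port 63 [597.  345.9  45.9]
side port 69 [478.  380.1  46. ]
plate (array([540. , 361.1]), array([148.1, 153.5]), 96.5)
roof (array([535.4, 357.7]), array([57.8, 60.5]), 90.2)
tray (array([470.3, 121. ]), array([278.5, 198.6]), 0.5) 891
     y: 600 550 500 450 400 350 300 250 200 150 100 50 0
800 18 45 47 33 150 152 15 11 36 39 74 6 5
750 18 47 50 46 121 108 109 109 41 95 79 64 64
700 27 77 79 74 80 27 83 80 6 5 8 62 63
650 21 85 86 87 10 10 6 7 6 8 8 5 8
600 43 91 92 91 96 106 21 6 29 29 29 30 8
550 45 75 73 31 141 165 124 6 29 10 9 30 7
500 88 90 6 11 139 166 125 7 30 10 9 31 7
450 147 147 126 6 55 55 17 6 31 10 10 28 7
400 192 192 192 7 7 8 7 6 30 29 30 30 6
350 191 192 193 6 7 6 6 7 7 7 18 38 37
300 192 192 191 7 8 23 22 28 31 28 6 40 40
250 192 191 193 6 6 18 24 31 34 35 8 37 7
```

carry_out(
  series=[
    [-0.05,-0.013,0,-1,1],
    [-0.1,-0.027,0,-2,0.6],
    [-0.15,-0.04,0,-3,0.5],
    [-0.2,-0.053,0,-4,0.5],
    [-0.25,-0.067,0,-5,0.5],
    [-0.3,-0.08,0,-6,0.5],
    [-0.35,-0.093,0,-6.4,0.5],
    [-0.3735,-0.0997,0,-6.4,0.5],
    [-0.3735,-0.0997,0,-6.4,0.5],
    [-0.3735,-0.0997,0,-6.4,0.5],
  ],
)

```text
t: 1.35
eef_pos: [535.0, 358.8, 404.6]
tcp_rot: [-3.141, -0.001, 2.89]
ft_force: [-0.1, 0.3, -0.3]
opening: 0.502
grip_force: 0.0
```

```bash
python3 - <<'E'
from h import *
im,P,ok=pts("side");save(im,"side1")
m=yellow(im)&ok&(P[...,2]>130);print(rect(P[m]))
# tray corners by ray z=22
D=np.load("top0.npz");im=D["im"];g=cv2.cvtColor(im,cv2.COLOR_RGB2GRAY)
m=(g>150).astype(np.uint8);m=cv2.morphologyEx(m,cv2.MORPH_OPEN,np.ones((5,5)))
k,l,st,ce=cv2.connectedComponentsWithStats(m);i=l[285,300];v,u=np.nonzero(l==i);print(i,st[i]);print("tray",rect(ray("top",np.c_[u,v],22)))
E
```

```text
(array([536.8, 360.5]), array([14.8, 66.6]), 166.3)
12 [    5    23   347   388 36038]
tray (array([753.9, 314.5]), array([941.3, 522.6]), 47.6)
```

View pics/side1.png

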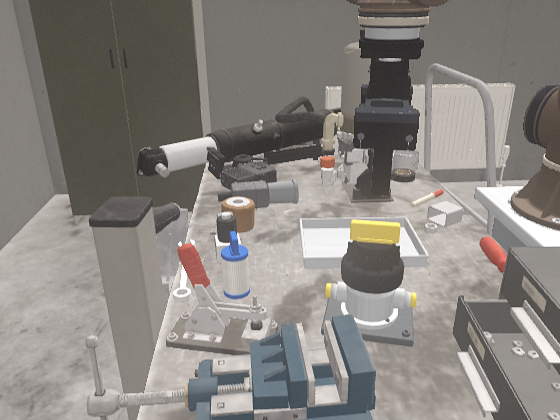

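The gripper is above the wing in line with it, and nothing is in the way. Descend and grip.

carry_out(
  series=[
    [0,0,0.03,0,0.5],
    [0,0,0.055,0,0.5],
    [0,0,0.07,0,0.5],
    [0,0,0.0755,0,0.5],
    [0,0,0.0755,0,0.5],
    [0,0,0.0755,0,0],
    [0,0,0.0755,0,0],
    [0,0,0.0755,0,0],
    [0,0,0.0755,0,0],
    [0,0,0.0755,0,0],
    [0,0,0.0755,0,0],
    [0,0,0.0755,0,0],
  ],
)

```text
t: 2.9
eef_pos: [536.0, 357.8, 329.4]
tcp_rot: [-3.141, 0.0, 2.889]
ft_force: [-2.1, -5.2, 4.8]
opening: 0.144
grip_force: 30.0
```

carry_out(
  series=[
    [0,0,0,-6,0],
    [0,0,0,-12,0],
    [0,0,0,-18,0],
    [0,0,0,-24,0],
    [0,0,0,-30,0],
    [0,0,0,-36,0],
    [0,0,0,-42,0],
    [0,0,0,-48,0],
    [0,0,0,-54,0],
    [0,0,0,-60,0],
    [0,0,0,-66,0],
    [0,0,0,-72,0],
    [0,0,0,-78,0],
    [0,0,0,-78,0],
    [0,0,0,-78,0],
    [0,0,0,-78,0],
  ],
)

```text
t: 4.9
eef_pos: [535.8, 357.7, 329.5]
tcp_rot: [-3.142, -0.001, -2.032]
ft_force: [-1.9, -5.9, 7.1]
opening: 0.148
grip_force: 30.0
```

```bash
python3 - <<'E'
from h import *
D=np.load("top0.npz")
for z in (22,):
    b=ray("top",[(265,232),(340,234),(337,339),(259,337)],z);print(b.round(),b.mean(0).round(),np.linalg.norm(b-np.roll(b,1,0),axis=1).round())
im,P,ok=pts("side");m=yellow(im)&ok&(P[...,2]>130);print(rect(P[m]),P[m].max(0));print(env.state()["joints"].round(2),env.state()["moment"])
E
```

```text
[[618. 208.  22.]
 [616.  44.  22.]
 [394.  51.  22.]
 [395. 215.  22.]] [506. 129.  22.] [223. 163. 223. 165.]
(array([528.6, 372.2]), array([62.1, 61.9]), 36.9) [568.16346694 398.584993   249.48568363]
[ 0.49  0.6   1.59 -0.    0.96 -2.19] [-1.29951892  0.6016272   0.20357415]
```

Turned 78°. The tray centre is (506,129) with its x axis along world x; the measured sides, 223 x 164, match its size. Lift straight up.

carry_out(
  series=[
    [0,0,-0.004,0,0],
    [0,0,-0.01,0,0],
    [0,0,-0.02,0,0],
    [0,0,-0.035,0,0],
    [0,0,-0.05,0,0],
    [0,0,-0.065,0,0],
    [0,0,-0.08,0,0],
    [0,0,-0.09,0,0],
    [0,0,-0.09,0,0],
    [0,0,-0.09,0,0],
  ],
)

```text
t: 6.2
eef_pos: [535.9, 358.0, 418.7]
tcp_rot: [3.141, -0.001, -2.032]
ft_force: [0.1, -0.1, -3.5]
opening: 0.146
grip_force: 30.0
```

```bash
python3 - <<'E'
from h import *
im,P,ok=pts("side");save(im,"side2");s=env.state()
h=cv2.cvtColor(im,cv2.COLOR_RGB2HSV);b=(h[...,0]>100)&(h[...,0]<125)&(h[...,1]>150)&(h[...,2]>90)&ok&(np.hypot(P[...,0]-536,P[...,1]-358)<50)
print(b.sum(), rect(P[b]) if b.sum() else 0, P[b].min(0),P[b].max(0))
yaw=s["tcp_rot"][2];c,sn=np.cos(yaw),np.sin(yaw)
d=np.array([456,131])-s["eef_pos"][:2];print("tool shift",d@[c,sn],d@[sn,-c],s["ft_force"])
E
```

```text
Traceback (most recent call last):
ValueError: zero-size array to reduction operation minimum which has no identity
```

View pics/side2.png

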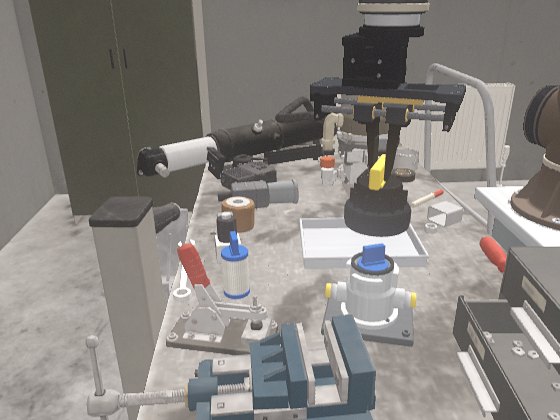

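The cover hangs in the gripper at (378,210), and the element stays in the bore with its blue tab at (374,253). Carry the cover over the tray.

carry_out(
  series=[
    [0.03,-0.004,0,0,0],
    [0.07,-0.009,0,0,0],
    [0.11,-0.014,0,8,0],
    [0.15,-0.019,0,16,0],
    [0.19,-0.024,0,24,0],
    [0.22,-0.027,0,32,0],
    [0.239,-0.0295,0,40,0],
    [0.239,-0.0295,0.03,40,0],
    [0.239,-0.0295,0.07,40,0],
    [0.239,-0.0295,0.11,40,0],
    [0.239,-0.0295,0.135,40,0],
    [0.239,-0.0295,0.15,40,0],
    [0.239,-0.0295,0.15,40,0],
    [0.239,-0.0295,0.15,40,0],
  ],
)

```text
t: 8.0
eef_pos: [456.1, 130.9, 269.7]
tcp_rot: [-3.141, 0.001, -2.73]
ft_force: [-0.3, 0.6, -3.2]
opening: 0.146
grip_force: 30.0
```

```bash
python3 - <<'E'
from h import *
im,P,ok=pts("side")
h=cv2.cvtColor(im,cv2.COLOR_RGB2HSV);print(h[253,374],P[253,374]);save(im[150:350,270:470].repeat(3,0).repeat(3,1),"side3")
for n in("side","top"):
    im,P,ok=pts(n);np.savez(n+"4",im=im,P=P,ok=ok);h=cv2.cvtColor(im,cv2.COLOR_RGB2HSV)
    b=(h[...,0]>95)&(h[...,0]<130)&(h[...,1]>120)&ok&(np.hypot(P[...,0]-536,P[...,1]-358)<35)&(P[...,2]>100)
    if b.any(): 
        t=b&(P[...,2]>P[b][:,2].max()-6);v,u=np.nonzero(t);print(n,b.sum(),rect(P[b]),"top edge",rect(P[t]),rect(ray(n,np.c_[u,v],126)),P[b].min(0),P[b].max(0))
E
```

```text
[112 105 161] [535.39722054 362.11319687 115.81196593]
side 98 (array([532.8, 360.6]), array([28.4, 33.2]), 132.7) top edge (array([535.6, 358. ]), array([29.9,  7.9]), 11.2) (array([535.9, 358.6]), array([29.5,  9.3]), 11.8) [518.9397383  351.40483448 100.11275554] [551.75846136 382.45224126 127.16417015]
top 212 (array([534.6, 356.5]), array([38.8, 38.9]), 136.3) top edge (array([534.5, 357.2]), array([30.1,  9.5]), 11.5) (array([534.6, 357.6]), array([30.2,  9.8]), 12.3) [515.1969321  337.11689231 100.04162779] [554.97849168 377.51182277 131.6221072 ]
```

View pics/side3.png

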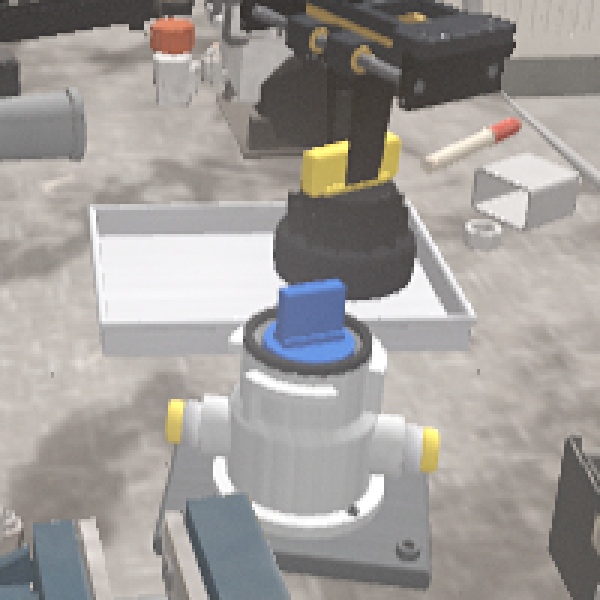

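The cover is just above the tray floor, inside the walls. The tab measures (535,358), yaw 12°, top at 127, which matches the expected 126. Set the cover down.

carry_out(
  series=[
    [0,0,0.004,0,0],
    [0,0,0.007,0,0],
    [0,0,0.009,0,0],
    [0,0,0.0105,0,0],
    [0,0,0.0105,0,0],
    [0,0,0.0105,0,0],
  ],
)

```text
t: 8.9
eef_pos: [455.9, 130.9, 258.8]
tcp_rot: [3.142, 0.0, -2.73]
ft_force: [-0.6, 0.5, -2.2]
opening: 0.144
grip_force: 30.0
```

Nearly touching; lower a little more.

carry_out(
  series=[
    [0,0,0.0008,0,0],
    [0,0,0.0015,0,0],
    [0,0,0.0015,0,0],
    [0,0,0.0015,0,0],
  ],
)

```text
t: 9.4
eef_pos: [455.9, 130.8, 258.4]
tcp_rot: [-3.141, 0.001, -2.73]
ft_force: [-3.0, -2.7, 16.7]
opening: 0.148
grip_force: 30.0
```

carry_out(
  series=[
    [0,0,0,0,0.5],
    [0,0,0,0,0.5],
    [0,0,0,0,0.5],
    [0,0,0,0,0.5],
    [0,0,-0.015,0,0.5],
    [0,0,-0.04,0,0.5],
    [0,0,-0.08,0,0.5],
    [0,0,-0.12,0,0.5],
    [0,0,-0.145,0,0.5],
    [-0.03,0.032,-0.145,2,0.4],
    [-0.06,0.065,-0.145,4,0.4],
    [-0.09,0.097,-0.145,6,0.4],
    [-0.12,0.13,-0.145,9,0.4],
    [-0.15,0.162,-0.145,11.6,0.4],
    [-0.1634,0.1763,-0.145,11.6,0.4],
    [-0.1634,0.1763,-0.145,11.6,0.4],
    [-0.1634,0.1763,-0.145,11.6,0.4],
  ],
)

```text
t: 11.52
eef_pos: [535.0, 357.2, 402.1]
tcp_rot: [-3.141, -0.001, -2.933]
ft_force: [0.3, -0.0, 1.1]
opening: 0.399
grip_force: 0.0
```

```bash
python3 - <<'E'
from h import *
im,P,ok=pts("side");save(im[150:350,270:470].repeat(3,0).repeat(3,1),"side5")
m=yellow(im)&ok&(P[...,2]>60)&(P[...,1]<200);print(rect(P[m]),P[m].max(0))
E
```

```text
(array([455.3, 134.6]), array([70.7, 17.5]), 21.7) [489.04316163 152.26008772  92.18172296]
```

View pics/side5.png

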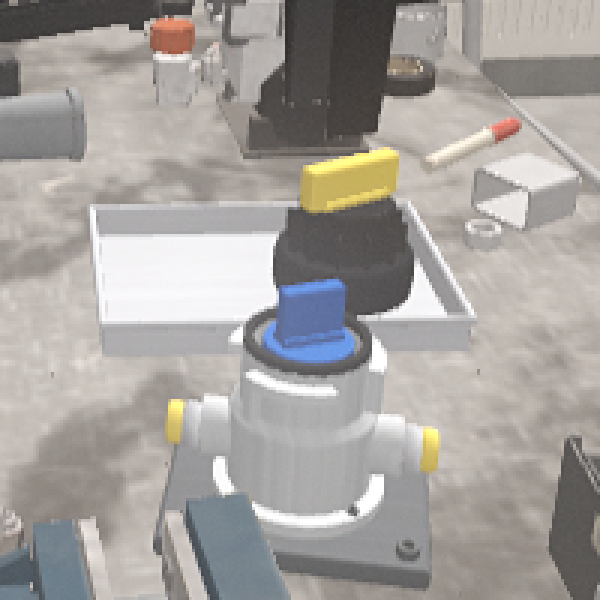

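The cover stands flat in the tray (wing top at 92, expected 91). Descend onto the tab and grip.

carry_out(
  series=[
    [0,0,0.04,0,0.35],
    [0,0,0.075,0,0.35],
    [0,0,0.1,0,0.35],
    [0,0,0.111,0,0.35],
    [0,0,0.111,0,0.35],
    [0,0,0.111,0,0],
    [0,0,0.111,0,0],
    [0,0,0.111,0,0],
    [0,0,0.111,0,0],
    [0,0,0.111,0,0],
    [0,0,0.111,0,0],
  ],
)

```text
t: 12.95
eef_pos: [535.3, 357.8, 291.7]
tcp_rot: [3.141, 0.001, -2.933]
ft_force: [-1.6, -0.4, 5.4]
opening: 0.105
grip_force: 30.0
```

carry_out(
  series=[
    [0,0,-0.005,0,0],
    [0,0,-0.02,0,0],
    [0,0,-0.04,0,0],
    [0,0,-0.06,0,0],
    [0,0,-0.085,0,0],
    [0,0,-0.11,0,0],
    [0,0,-0.115,0,0],
    [0,0,-0.115,0,0],
    [0,0,-0.115,0,0],
  ],
)

```text
t: 14.08
eef_pos: [535.2, 357.7, 405.2]
tcp_rot: [-3.141, -0.002, -2.933]
ft_force: [-0.1, 0.0, -1.7]
opening: 0.102
grip_force: 30.0
```

```bash
python3 - <<'E'
from h import *
im,P,ok=pts("side");save(im[120:350,270:470].repeat(2,0).repeat(2,1),"side6")
E
```

```text
(no output)
```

View pics/side6.png

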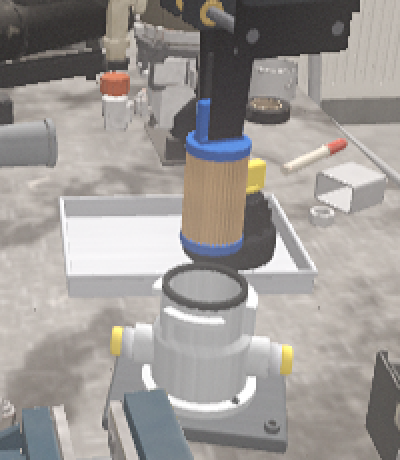

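The element is out of the bore, upright and clear of the rim. Carry it to the free side of the tray.

carry_out(
  series=[
    [0.003,-0.03,0,0,0],
    [0.007,-0.07,0,0,0],
    [0.011,-0.11,0,0,0],
    [0.015,-0.15,0,0,0],
    [0.019,-0.19,0,0,0],
    [0.0215,-0.22,0,0,0],
    [0.0225,-0.23,0,0,0],
    [0.0225,-0.23,0,0,0],
    [0.0225,-0.23,0.03,0,0],
    [0.0225,-0.23,0.07,0,0],
    [0.0225,-0.23,0.1,0,0],
    [0.0225,-0.23,0.118,0,0],
    [0.0225,-0.23,0.125,0,0],
    [0.0225,-0.23,0.125,0,0],
    [0.0225,-0.23,0.125,0,0],
  ],
)

```text
t: 16.0
eef_pos: [561.0, 128.5, 282.0]
tcp_rot: [-3.142, 0.001, -2.933]
ft_force: [0.8, 0.1, -2.1]
opening: 0.102
grip_force: 30.0
```

```bash
python3 - <<'E'
from h import *
im,P,ok=pts("side");save(im[150:300,270:470].repeat(3,0).repeat(3,1),"side7")
E
```

```text
(no output)
```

View pics/side7.png

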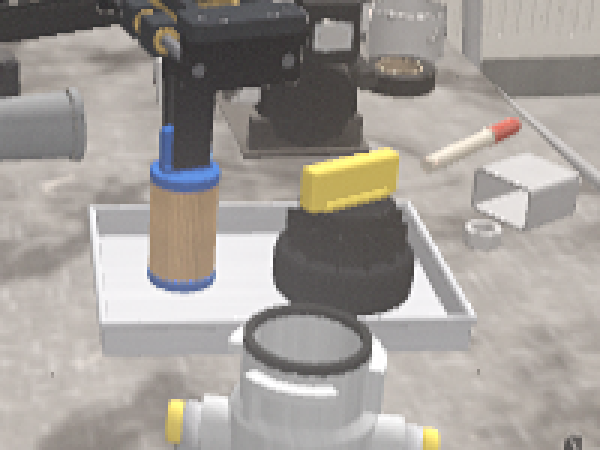

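The element hangs over the free part of the tray, well clear of the cover. Lower it the last 7 mm.

carry_out(
  series=[
    [0,0,0.003,0,0],
    [0,0,0.005,0,0],
    [0,0,0.0065,0,0],
    [0,0,0.0073,0,0],
    [0,0,0.0073,0,0],
    [0,0,0.0073,0,0],
  ],
)

```text
t: 16.8
eef_pos: [560.9, 128.1, 274.7]
tcp_rot: [3.142, 0.001, -2.933]
ft_force: [-2.7, -0.6, 7.8]
opening: 0.105
grip_force: 30.0
```

Seated with 8 N. Release and rise clear.

carry_out(
  series=[
    [0,0,0,0,0.15],
    [0,0,0,0,0.25],
    [0,0,0,0,0.4],
    [0,0,0,0,0.4],
    [0,0,0,0,0.4],
    [0,0,-0.01,0,0.4],
    [0,0,-0.04,0,0.4],
    [0,0,-0.08,0,0.4],
    [0,0,-0.12,0,0.4],
    [0,0,-0.13,0,0.4],
    [0,0,-0.13,0,0.4],
    [0,0,-0.13,0,0.4],
  ],
)

```text
t: 18.3
eef_pos: [560.8, 128.1, 402.7]
tcp_rot: [3.141, -0.002, -2.933]
ft_force: [-0.2, 0.9, -0.3]
opening: 0.4
grip_force: 0.0
```

```bash
python3 - <<'E'
from h import *
im,P,ok=pts("side");save(im[100:300,270:470].repeat(3,0).repeat(3,1),"side8")
E
```

```text
(no output)
```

View pics/side8.png

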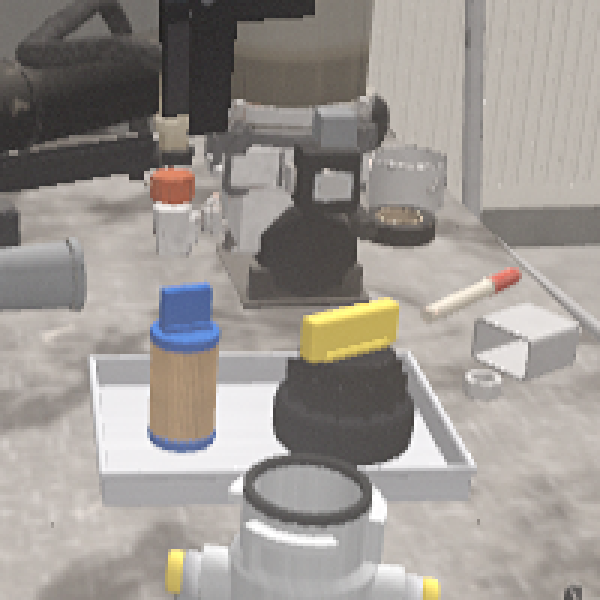

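Both parts stand upright in the tray and the gripper is clear of them. Hand in.

```bash
python3 -c "
from cell import env
print(env.job_done())"
```

```text
the job is handed in; nothing more can be done
None
```

The job is handed in (no verdict was returned): the last picture shows the cover, wing up, and the spent element standing upright and released in the drip tray, and no move went near the new element, the valve or the roller.

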